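# Set the ratchet spring winder to the green pin

### The arm

A 7-joint arm with a two-finger parallel gripper is mounted at the origin on a cart in front of the work surface, level with it; the furniture and walls round the work are solid. World frame = base frame: x ahead of the robot, y to its left, z up, the work surface at z = 0. Lengths are in m, angles in rad, forces in N, time in s.
With the tool pointing down it reaches from about 0.425 to 1.025 m from the base axis. Payload 3.6 kg.
Tool frame: the origin (TCP) lies on the mounting face of the last link; the fingertips stand 173 mm ahead of it and the grasp point (between the pads) lies env.grip_point_offset ahead of it (env.grip_point_offset is the distance from the TCP to the grasp point, in m); z points along the fingers, y is the line along which they close (so a half turn about z gives the same grasp; the last joint's range is limited). The gripper opens to 85 mm and grips with 20 to 120 N. Pads are 22 mm wide; open, the fingers measure 114 mm over their backs; the gripper's body (76 mm by 85 mm) begins 54 mm behind the grasp point. The pads swing forward as they close: fully open they stand 13 mm farther back than shut.
Start: joints at [-1.353, 0.591, 0.048, 1.609, -0.033, 0.943, -0.034], TCP at [0.222, 0.69, 0.405] pointing down, gripper open.
Joint ranges: [-2.69, 2.69], [-0.47, 2.24], [-1.27, 1.36], [0.19, 2.51], [-1.53, 4.68], [0.08, 2.07], [-3.09, 3.09]. Speed limits (rad/s): [2.57, 2.57, 3.14, 3.14, 3.14, 3.14, 3.14].

### API

Orientations are given as a unit quaternion [x, y, z, w].
In Python, from rig import env, viewer, hand_in gives the robot as it stands.
- The arm moves only by the shell command python3 -m creep 'ROWS' [OPENING] [FORCE]. ROWS is JSON, a list of rows, each a list of 6 numbers: the shift along the tool's x, y, z in mm, then the turn, a rotation vector about the tool's x, y, z in rad. In form: [[tx, ty, tz, wx, wy, wz], ...]. A call has 1 to 20 rows; each row shifts and turns the commanded pose from where the row before left it, along the tool's axes as they then stand; what a row does not reach is not made up. A row lasts 1/8 s, in which the tool goes at most 62.5 mm and 10.7 degrees, less where a joint would pass 70% of its speed; a pose out of reach is approached as far as the arm can. A call with a gripper value outside its range is refused whole. OPENING is the closure in counts, from 0 (fully open) to 255 (shut), set as the call begins (- or left out, the last holds). The fingers move at their own pace and stop on an object; FORCE is the grip in N (left out, the last holds). Time passes only in rows, so rows that do not move let the fingers close. It gives the time, the measured TCP pose, the force, the opening and the grip force at its end, in the units of the state.
- env.read_state(): the state, without advancing time (a new reading comes with each control period).
- viewer.read_camera(name): name is "scene" or "top" or "wrist"; returns a dict with "img" (480x640x3 uint8, blue, green, red), "fx", "fy", "cx", "cy" (pixels), "k1" (the pictures are not rectified: a ray, as slopes to the right and down, at radius r is drawn at 1 + k1 r^2 times it, then the intrinsics apply), "rvec" (rotation vector, rad) and "tvec" (3), from world to camera coordinates, as OpenCV has them. Camera axes: x right, y down, z forward; pixel columns grow to the right and rows downward; lengths in m; the calibration is good to about 2 mm. A picture is of the moment at which its call begins. There is no depth.
- hand_in(): hands the job in; it is judged then, once.
The state is a dict: "time_s": time; "q": joint angles; "dq": joint speeds; "joint_efforts": joint torques, N m; "eef_pos": TCP position; "orientation": TCP orientation; "wrist_force": force on the tool from outside, world axes, zero at the start; "ft_torque": the same for the moment, N m; "width": finger opening in m; "gripper_force": force on a finger pad.
Only numpy, scipy, OpenCV 4.12 (cv2) and the standard library are available. Lean on these libraries where they do the work, as an engineer would, in place of code of your own. Each camera call takes 0.05 s, during which the arm holds its last target. There are 200 camera calls.

### The job

Two ratchet spring winders stand on the bench. Wind the one with the red knob clockwise until its white pointer stands at the green pin and the pawl has caught there, then let go of the knob. The ratchet cannot be turned back, so do not wind it a tooth too far, and leave the blue knob as it is.

Things in the scene. Friction and masses are not known exactly. Their poses are not given: they have to be found in the camera images.
- red_grip (a point): On the turning axis of the red bar knob, inside its upright grip bar, 64 mm above the bench. Bar: 50 mm long, 13 mm thick, 40 to 76 mm above the bench; it stands on a steel ratchet wheel (76 mm across) on a fixed round grey housing (120 mm across, 24 mm tall) with a brass pawl; all else is below 41 mm. Axes turn with the knob: x level along the bar towards its white pointer, y across the bar, z up.
- red_pointer (a point): Point straight out along the red knob's white pointer, 50 mm from the turning axis (the arrow's end is at 43.5 mm), 36.5 mm above the bench; turns with the knob. Ratchet: 12 teeth, 30 degrees apart, clockwise only. The pawl catches as the pointer comes to a tooth's rest place; released 2 to 20 degrees past it, the knob is sprung back (0.15 N m) onto that tooth, pointer on its place; released short, it falls back a tooth.
- green_pin: Green-headed marker pin (9 mm across, 14 mm tall, fixed) in the red winder's housing, 50 mm from the knob's axis; origin at its underside centre, 24 mm above the bench. It marks a tooth's rest place, one or two teeth (30 or 60 degrees) clockwise of the starting pointer. A like white pin at the other of these places means nothing.
- blue_knob (a joint): Knob angle of the second winder, to the right of the big vice: the same in build and size but with a blue knob and a white and a yellow pin; rad, 0 at the start, grows clockwise from above. Not to be turned.

How it is judged:
At the end, for the whole second after the job is handed in: The red knob, let go and held by its pawl, rests with its pointer at the green pin: the point on the pointer's line at the pin circle within 10 mm (about 11 degrees) of the pin's centre. The blue knob is where it was (horizontal distance between red_pointer and green_pin below 0.01 m and value of joint blue_knob below 0.2 rad); the robot touches nothing.
It fails at once if the blue knob is turned (0.2 rad or more) (value of joint blue_knob above 0.2 rad).
It also fails if it takes over 38 s, if anything falls off the work surface, if the arm or the gripper's body presses on something with over 40 N, if the wrist force passes 120 N, or if a joint passes its speed limit or range.

## Working session

There is one attempt and no reset: what is moved stays moved. The work goes in short steps, Python scripts to look and compute and a shell command to move; the robot and the scene stay as the last step left them, time stands still between calls to the robot, and variables do not carry over. Pictures are saved under pics/ and viewed, at most 10 in all, crops included, and the job is handed in when it is done.

```bash
mkdir -p pics; ls; python3 - <<'E'
from rig import env, viewer
import cv2,numpy as np
s=env.read_state();print(s,env.grip_point_offset)
for n in("top","scene"):
    c=viewer.read_camera(n);cv2.imwrite(f"pics/{n}0.png",c["img"]);print({k:v for k,v in c.items() if k!="img"})
E
```

```text
pics
{'time_s': 0.0, 'q': array([-1.353507  ,  0.59210499,  0.04834183,  1.60986609, -0.03326948,
        0.94271878, -0.03370896]), 'dq': array([-0.00029854,  0.00081826, -0.00081269, -0.00063194,  0.0014279 ,
       -0.00146806,  0.00058376]), 'joint_efforts': array([-9.50460453e-04, -5.48675644e+01,  1.54600617e+00, -1.98121244e+01,
        9.35415766e-03,  8.57790001e-03, -6.57412556e-06]), 'eef_pos': array([0.22157101, 0.68983114, 0.40353541]), 'orientation': array([ 1.54743488e-01,  9.87954017e-01, -1.14278117e-03, -8.98143569e-05]), 'wrist_force': array([-0.13723906, -0.07110178,  0.62860632]), 'ft_torque': array([ 0.05517221, -0.07419611, -0.04576547]), 'gripper_force': 0.0, 'width': 0.08509980238866019} 0.1547
{'fx': 602.6923963887798, 'fy': 602.6923963887798, 'cx': 319.70764590380685, 'cy': 235.93914932264775, 'k1': 0.06428035453215492, 'rvec': array([ 2.20360382, -2.14177948,  0.10756634]), 'tvec': array([-0.09233906,  0.46734588,  1.2553003 ])}
{'fx': 487.313994882295, 'fy': 487.313994882295, 'cx': 319.2557837955216, 'cy': 244.04032900916127, 'k1': 0.028935397549546372, 'rvec': array([ 2.15591062, -0.96743543,  0.3946366 ]), 'tvec': array([-0.37172239,  0.25552743,  0.70478843])}
```

View pics/top0.png

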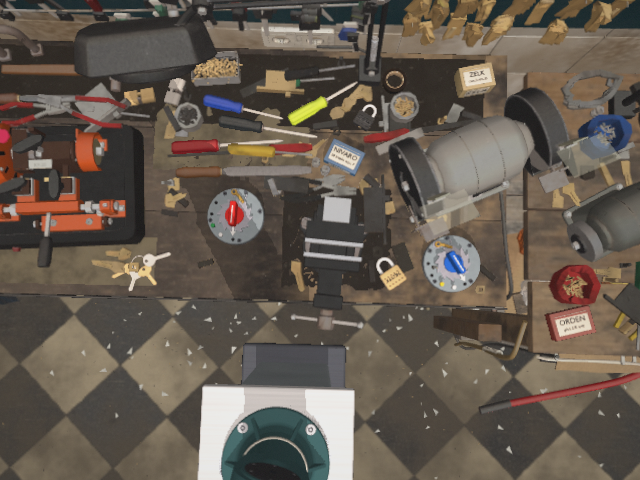

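View pics/scene0.png

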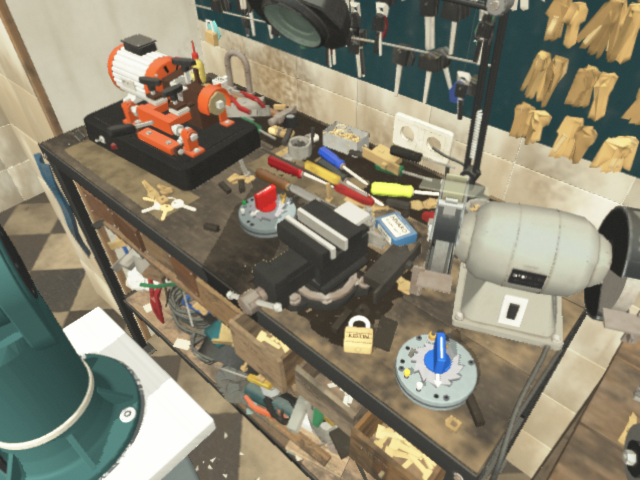

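```bash
cat > h.py <<'E'
import cv2,numpy as np
def ray(c,u,v):
    x,y=(u-c["cx"])/c["fx"],(v-c["cy"])/c["fy"]
    d=np.hypot(x,y);r=d
    for _ in range(20): r=d/(1+c["k1"]*r*r)
    f=r/d if d>0 else 1
    R=cv2.Rodrigues(c["rvec"])[0]
    return -R.T@c["tvec"],R.T@np.array([x*f,y*f,1])
def at(c,u,v,z):
    o,d=ray(c,u,v);return o+d*(z-o[2])/d[2]
def proj(c,P):
    return cv2.projectPoints(np.float64(P).reshape(-1,3),c["rvec"],c["tvec"],np.array([[c["fx"],0,c["cx"]],[0,c["fy"],c["cy"]],[0,0,1]]),np.array([c["k1"],0,0,0]))[0].reshape(-1,2)
E
python3 - <<'E'
import cv2,numpy as np
a=cv2.imread("pics/top0.png")[180:250,200:270];b=cv2.imread("pics/scene0.png")[175:245,230:300]
cv2.imwrite("pics/c1.png",np.hstack([cv2.resize(i,(400,400),interpolation=cv2.INTER_CUBIC)for i in(a,b)]))
E
```

```text
(no output)
```

View pics/c1.png

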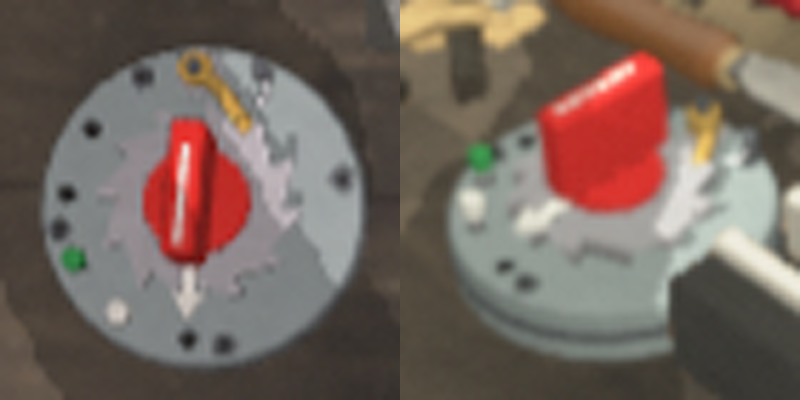

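```bash
python3 - <<'E'
from h import *
from rig import viewer,env
c=viewer.read_camera("top")
f=lambda u,v,z:at(c,200+u/5.714-.45,180+v/5.714-.45,z)
C=f(203,207,.024);print("C",C)
T=f(187,316,.0365);
for n,p in dict(green=f(74,259,.036),white=f(117,312,.036),tip=T,bar0=f(188,122,.076),bar1=f(180,258,.076),barmid=f(184,190,.076)).items():
    d=p-C;print(n,p.round(4),np.hypot(*d[:2]).round(4),np.degrees(np.arctan2(d[1],d[0])).round(1))
s=viewer.read_camera("scene")
g=lambda u,v,z:at(s,230+u/5.714-.45,175+v/5.714-.45,z)
for n,p in dict(green=g(81+0-0,157,.036) if 0 else g(480-400,157,.036),white=g(72,204,.036),tip=g(115,226,.0365),bara=g(148,112,.076),barb=g(250,58,.076)).items():
    d=p-C;print(n,p.round(4),np.hypot(*d[:2]).round(4),np.degrees(np.arctan2(d[1],d[0])).round(1))
from scipy.spatial.transform import Rotation as R
e=env.read_state();print(e["eef_pos"],R.from_quat(e["orientation"]).as_matrix().round(3),e["time_s"])
E
```

```text
C [0.50748204 0.10168193 0.024     ]
green [0.4854 0.1463 0.036 ] 0.0498 116.4
white [0.4663 0.1298 0.036 ] 0.0499 145.7
tip [0.4655 0.1041 0.0365] 0.0421 176.7
bar0 [0.5313 0.1009 0.076 ] 0.0238 -1.8
bar1 [0.4824 0.1017 0.076 ] 0.0251 179.9
barmid [0.5068 0.1013 0.076 ] 0.0008 -153.0
green [0.4832 0.1456 0.036 ] 0.0502 119.0
white [0.4635 0.1275 0.036 ] 0.051 149.6
tip [0.465  0.1064 0.0365] 0.0428 173.7
bara [0.4849 0.1048 0.076 ] 0.0228 172.2
barb [0.5297 0.1005 0.076 ] 0.0222 -3.0
[0.22161516 0.6900087  0.40395844] [[-0.952  0.306 -0.   ]
 [ 0.306  0.952 -0.001]
 [-0.    -0.001 -1.   ]] 0.2
```

```bash
python3 -m creep '[[-35,-43,0,0,0,0],[-35,-43,0,0,0,0],[-35,-43,0,0,0,0],[-34,-43,0,0,0,0],[-34,-43,0,0,0,0],[-34,-43,0,0,0,0],[-34,-43,0,0,0,0],[-42,-34,0,0,0,0],[-42,-34,0,0,0,0],[-42,-34,0,0,0,0],[-42,-34,0,0,0,0],[-42,-34,0,0,0,0],[0,0,0,0,0,-0.13],[0,0,0,0,0,-0.13],[0,0,0,0,0,0],[0,0,0,0,0,0]]' 0 40
cat > st.py <<'E'
from rig import env
import numpy as np
from scipy.spatial.transform import Rotation as R
e=env.read_state();M=R.from_quat(e["orientation"]).as_matrix()
print(e["time_s"],e["eef_pos"].round(4),"q",e["q"].round(2),"F",e["wrist_force"].round(1),"w",e["width"],e["gripper_force"])
print(M.round(3),"yaw y",np.degrees(np.arctan2(M[1,1],M[0,1])).round(2))
g=np.array([.507,.1015,.2187]);print("tool d mm",(M.T@(g-e["eef_pos"])*1000).round(1))
E
python3 st.py
```

```text
time_s: 2.2
eef_pos: [0.507, 0.104, 0.4047]
orientation: [0.026, 1.0, -0.0, -0.0]
wrist_force: [-0.3, 0.1, -0.1]
width: 0.0854
gripper_force: 0.0
2.2 [0.507  0.104  0.4047] q [-0.37  0.33  0.1   2.08 -0.05  0.73  1.28] F [-0.3  0.1 -0.1] w 0.08535536573881229 0.0
[[-0.999  0.052 -0.   ]
 [ 0.052  0.999 -0.   ]
 [ 0.    -0.    -1.   ]] yaw y 87.0
tool d mm [ -0.2  -2.5 186. ]
```

```bash
python3 -m creep '[[0,-2.5,60,0,0,0],[0,0,0,0,0,0],[0,0,0,0,0,0]]'; python3 - <<'E'
from h import *
from rig import viewer
c=viewer.read_camera("wrist");im=c["img"].copy()
cv2.imwrite("pics/w0.png",im)
C=np.array([.507,.1015,0])
for z,r in((.024,.06),(.076,.0)):
    t=np.linspace(0,2*np.pi,60);P=C+np.c_[r*np.cos(t),r*np.sin(t),0*t+z]
    for p in proj(c,P): cv2.circle(im,(int(round(p[0])),int(round(p[1]))),1,(0,255,255),-1)
u=np.array([np.cos(np.radians(177)),np.sin(np.radians(177)),0]);n=np.array([-u[1],u[0],0])
for a,b in((.025,.0065),(.025,-.0065),(-.025,.0065),(-.025,-.0065)):
    p=proj(c,C+u*a+n*b+[0,0,.076])[0];cv2.circle(im,(int(round(p[0])),int(round(p[1]))),2,(255,0,255),-1)
for a,z in((177,.0365),(117,.038),(147,.038)):
    p=proj(c,C+[.05*np.cos(np.radians(a)),.05*np.sin(np.radians(a)),z])[0];cv2.circle(im,(int(round(p[0])),int(round(p[1]))),2,(255,0,255),-1)
cv2.imwrite("pics/w0m.png",im)
E
```

```text
time_s: 2.58
eef_pos: [0.5073, 0.1017, 0.3456]
orientation: [0.026, 1.0, 0.0, 0.0]
wrist_force: [1.1, -0.3, -0.2]
width: 0.0855
gripper_force: 0.0
```

View pics/w0m.png

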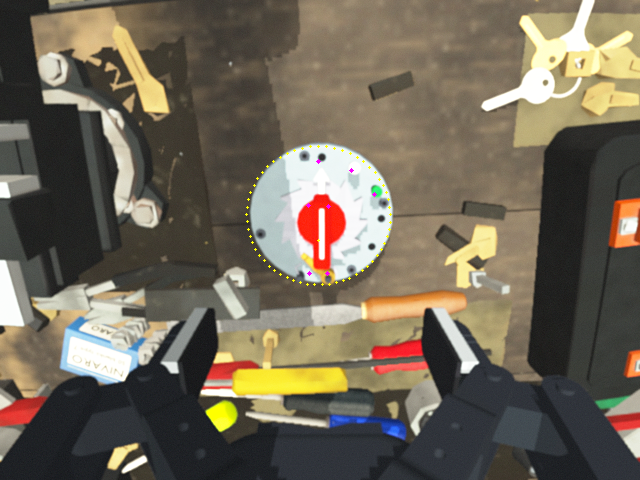

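```bash
python3 - <<'E'
from h import *
from rig import viewer
im=cv2.imread("pics/w0.png");c=viewer.read_camera("wrist")
C=at(c,321,213.5,.024);print("housing",C.round(4), at(c,321,214.5,.024).round(4))
u=np.array([np.cos(np.radians(177)),np.sin(np.radians(177)),0]);n=np.array([-u[1],u[0],0]);B=np.array([.507,.1015,.076])
print([proj(c,B+u*a+n*b)[0].round(1) for a,b in((.025,.0065),(.025,-.0065),(-.025,.0065),(-.025,-.0065))])
g=at(c,376.5,190,.037);print("green",g.round(4),np.linalg.norm((g-C)[:2]),np.degrees(np.arctan2(*(g-C)[1::-1])))
p=at(c,321,165,.0365);print("tip",p.round(4),np.linalg.norm((p-C)[:2]),np.degrees(np.arctan2(*(p-C)[1::-1])))
cv2.imwrite("pics/w1.png",cv2.resize(im[135:295,240:400],(600,600),interpolation=cv2.INTER_CUBIC))
E
```

```text
housing [0.503  0.1044 0.024 ] [0.5038 0.1043 0.024 ]
[array([308.1, 204.1]), array([327.3, 204.1]), array([308.7, 271.6]), array([326.7, 271.6])]
green [0.4826 0.1486 0.037 ] 0.048702540228979956 114.67485731188646
tip [0.4612 0.1063 0.0365] 0.04178451701200175 177.2868106280247
```

View pics/w1.png

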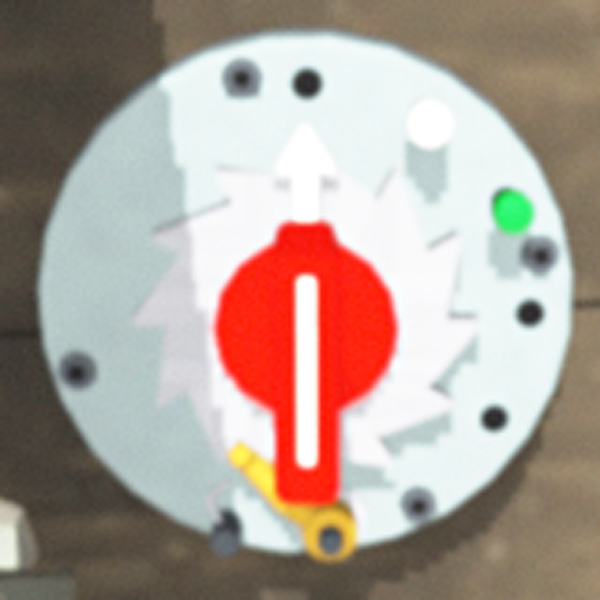

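```bash
python3 -m creep '[[1.3,1.3,40,0,0,0],[0,0,40,0,0,0],[0,0,30,0,0,0],[0,0,17,0,0,0],[0,0,0,0,0,0]]' && python3 st.py && python3 -m creep '[[0,0,0,0,0,0],[0,0,0,0,0,0],[0,0,0,0,0,0],[0,0,0,0,0,0],[0,0,0,0,0,0],[0,0,0,0,0,0]]' 255 30; python3 st.py
```

```text
time_s: 3.3
eef_pos: [0.5061, 0.1029, 0.2178]
orientation: [0.025, 1.0, 0.0, -0.0]
wrist_force: [0.7, -0.7, -0.0]
width: 0.0852
gripper_force: 0.0
3.3 [0.5061 0.1029 0.2178] q [-0.32  0.64  0.05  2.19 -0.09  0.31  1.32] F [ 0.7 -0.7 -0. ] w 0.0851956840167873 0.0
[[-0.999  0.051 -0.   ]
 [ 0.051  0.999  0.   ]
 [ 0.     0.    -1.   ]] yaw y 87.09
tool d mm [-1.  -1.4 -0.9]
time_s: 4.05
eef_pos: [0.5059, 0.1031, 0.2182]
orientation: [0.025, 1.0, 0.0, 0.0]
wrist_force: [-0.0, 1.4, 6.5]
width: 0.0124
gripper_force: 32.8
4.05 [0.5059 0.1031 0.2182] q [-0.32  0.64  0.05  2.19 -0.09  0.31  1.32] F [-0.   1.4  6.5] w 0.012350656591591432 32.79254972934723
[[-0.999  0.05   0.001]
 [ 0.05   0.999  0.   ]
 [-0.001  0.    -1.   ]] yaw y 87.12
tool d mm [-1.2 -1.5 -0.5]
```

```bash
python3 -m creep '[[0,0,0,0,0,0.12],[0,0,0,0,0,0.12],[0,0,0,0,0,0.12],[0,0,0,0,0,0.12],[0,0,0,0,0,0.12],[0,0,0,0,0,0]]' 255 60; python3 st.py
```

```text
time_s: 4.8
eef_pos: [0.506, 0.1034, 0.2183]
orientation: [0.319, 0.948, 0.0, 0.0]
wrist_force: [-0.8, 1.2, 6.1]
width: 0.0119
gripper_force: 61.8
4.8 [0.506  0.1034 0.2183] q [-0.42  0.65  0.17  2.2  -0.34  0.32  0.97] F [-0.8  1.2  6.1] w 0.011913320547277725 61.79509520530701
[[-0.796  0.605  0.001]
 [ 0.605  0.796  0.001]
 [-0.     0.001 -1.   ]] yaw y 52.74
tool d mm [-2.  -0.9 -0.4]
```

```bash
python3 -m creep '[[0,0,0,0,0,0.12],[0,0,0,0,0,0.12],[0,0,0,0,0,0.12],[0,0,0,0,0,0.12],[0,0,0,0,0,0.11],[0,0,0,0,0,0],[0,0,0,0,0,0]]'; python3 st.py;  python3 - <<'E'
from h import *
from rig import viewer
c=viewer.read_camera("wrist")
p=proj(c,[.506,.103,.036])[0].astype(int);print(p)
a=c["img"][max(0,p[1]-110):p[1]+110,max(0,p[0]-130):p[0]+130];b=viewer.read_camera("scene")["img"][160:260,210:330]
cv2.imwrite("pics/g.png",np.hstack([cv2.resize(i,(400,400),interpolation=cv2.INTER_CUBIC)for i in(a,b)]))
E
```

```text
time_s: 5.68
eef_pos: [0.5062, 0.1035, 0.2183]
orientation: [0.581, 0.814, 0.001, 0.0]
wrist_force: [0.2, 1.3, 5.9]
width: 0.0123
gripper_force: 61.9
5.675 [0.5062 0.1035 0.2183] q [-0.51  0.67  0.31  2.2  -0.58  0.35  0.61] F [0.2 1.3 5.9] w 0.012320800005795593 61.8678081035614
[[-0.325  0.946  0.001]
 [ 0.946  0.325  0.001]
 [ 0.001  0.001 -1.   ]] yaw y 18.99
tool d mm [-2.2  0.1 -0.4]
[320 303]
```

View pics/g.png

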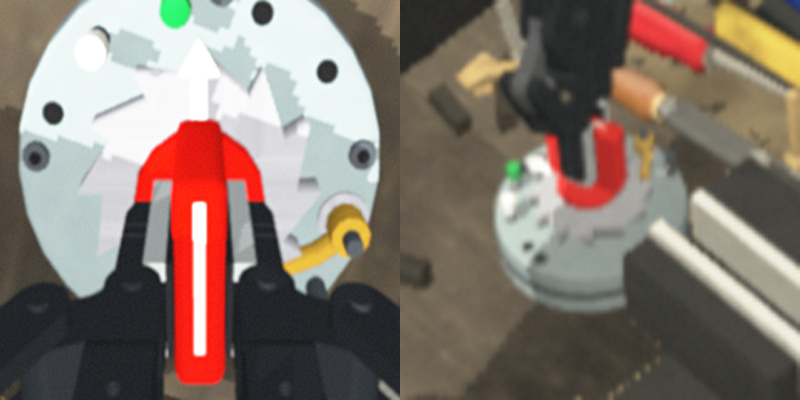

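The pointer stands about 8° clockwise of the green pin: arrow at crop (200,50), pin at (175,12). That is inside the catch window, so I release and lift.

```bash
python3 -m creep '[[0,0,0,0,0,0],[0,0,0,0,0,0],[0,0,0,0,0,0],[0,0,0,0,0,0],[0,0,0,0,0,0],[0,0,0,0,0,0],[0,0,-30,0,0,0],[0,0,-40,0,0,0],[0,0,-40,0,0,0],[0,0,-20,0,0,0],[0,0,0,0,0,0],[0,0,0,0,0,0]]' 0;  python3 - <<'E'
from h import *
from rig import viewer
c=viewer.read_camera("wrist")
p=proj(c,[.506,.103,.036])[0].astype(int);print(p)
a=c["img"][max(0,p[1]-80):p[1]+80,max(0,p[0]-80):p[0]+80];b=viewer.read_camera("scene")["img"][160:260,210:330]
cv2.imwrite("pics/r.png",np.hstack([cv2.resize(i,(400,400),interpolation=cv2.INTER_CUBIC)for i in(a,b)]))
E
```

```text
time_s: 7.28
eef_pos: [0.5052, 0.1029, 0.3469]
orientation: [0.581, 0.814, -0.001, -0.001]
wrist_force: [-0.9, -0.5, 0.2]
width: 0.085
gripper_force: 0.0
[321 223]
```

View pics/r.png

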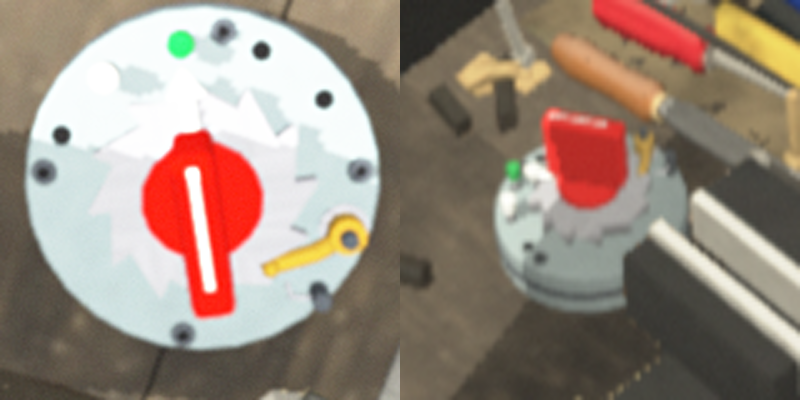

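The pointer has sprung back: arrow at about (185,70), in line with the green pin at (181,44). The gripper is clear of the knob.

```bash
python3 -c "
from rig import hand_in
print(hand_in())"
```

```text
the job is handed in; nothing more can be done
None
```

The red knob was wound two teeth (60°) clockwise and released, its pointer rests at the green pin with the pawl caught, the blue knob was not touched, and the job was handed in at about 7 s; no verdict came back.

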